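# Open the book: lay the second half of a bookmatched top and wedge the joint

## Robot

A 6-joint arm with a two-finger parallel gripper is mounted at the origin on a cart in front of the work surface, level with it; the furniture and walls round the work are solid. World frame = base frame: x ahead of the robot, y to its left, z up, the work surface at z = 0. Lengths are in m, angles in rad, forces in N, time in s.
With the tool pointing down it reaches from about 0.375 to 0.975 m from the base axis. Payload 3.8 kg.
Tool frame: the origin (TCP) lies on the centre line of the jaws, within the pads' length; the fingertips stand 17 mm ahead of it and the grasp point (between the pads) lies 2 mm behind it (bot.tip_extent is the distance from the TCP to the fingertips, in m); z points along the fingers, y is the line along which they close (so a half turn about z gives the same grasp; the last joint's range is limited). The gripper opens to 85 mm and grips with 20 to 120 N. Pads are 22 mm wide; open, the fingers measure 114 mm over their backs; the gripper's body (76 mm by 85 mm) begins 54 mm behind the grasp point. The pads swing forward as they close: fully open they stand 13 mm farther back than shut.
Start: joints at [-1.371, 0.264, 1.604, -0, 1.274, -0.037], TCP at [0.158, -0.656, 0.248] pointing down, gripper open.
Joint ranges: [-2.63, 2.63], [-0.94, 2.18], [0.31, 2.57], [-1.31, 4.45], [0, 2.66], [-2.55, 2.55]. Speed limits (rad/s): [2.57, 2.57, 3.14, 3.14, 3.14, 3.14].

## Interface

Orientations are given as a rotation vector (axis times angle).
In Python, from workcell import readout, read_camera, finish_job, bot gives the robot as it stands.
- The arm moves only by the tool jog_arm, never from a script. Its argument "deltas" is one flat list of numbers, 7 for each row, row after row: the shift along the tool's x, y, z in m, then the turn, a rotation vector about the tool's x, y, z in degrees, then the gripper command: -1 is shut, 1 is fully open, values between are in proportion. A call has 1 to 8 rows; each row is the pose to reach, as a shift and turn from the pose commanded when the call began, along the tool's axes at that moment; what a row does not reach only later rows make up. A row lasts 1/10 s, in which the tool goes at most 50 mm and 8.59 degrees, less where a joint would pass 70% of its speed; a pose out of reach is approached as far as the arm can. A call with a gripper value outside its range is refused whole. The fingers move at their own pace and stop on an object; "squeeze" is the grip in N (left out, the last holds). Time passes only in rows, so rows that repeat a pose let the fingers close. It gives the time, the measured TCP pose, the force, the opening and the grip force at its end, in the units of the state.
- readout.read_state(): the state, without advancing time (a new reading comes with each control period).
- read_camera(name): name is "scene" or "top" or "wrist"; returns a dict with "color" (420x560x3 uint8, blue, green, red), "fx", "fy", "cx", "cy" (pixels), "origin" and "attitude" of the camera in the world. Camera axes: x right, y down, z forward; pixel columns grow to the right and rows downward; lengths in m; the calibration is good to about 2 mm. A picture is of the moment at which its call begins. There is no depth.
- finish_job(): hands the job in; it is judged then, once.
The state is a dict: "time": time; "q": joint angles; "joint_vel": joint speeds; "joint_torque": joint torques, N m; "tool_pos": TCP position; "tcp_rot": TCP orientation; "wrist_force": force on the tool from outside, world axes, zero at the start; "torque": the same for the moment, N m; "width": opening from 0.0 (shut) to 1.0 (fully open); "grip_force": force on a finger pad.
Only numpy, scipy, OpenCV 4.12 (cv2) and the standard library are available. Lean on these libraries where they do the work, as an engineer would, in place of code of your own. Each camera call takes 0.05 s, during which the arm holds its last target. There are 200 camera calls.

## Task

Dry-fit this bookmatched top: tip the half standing on its jointed edge over, away from its mate that already lies on the joining board, so that it lies flat with the pencilled face up, and slide it against its mate and the end stop until the joint is closed all along and the ends are level. Then lay the loose wedge, narrow end away from you, between its outer edge and the two dowels and push it in until it is tight and holds the joint shut. Leave the first half in its place and do not disturb the things round the board.

Things in the scene. Friction and masses are not known exactly. Their poses are not given: they have to be found in the camera images.
- joining_board: Plywood board fixed to the bench, 250 (x) x 369 (y) x 18 mm. Origin on the bench under the board; x away from the robot, y left, z up; top face at z = 18 mm. A 20 mm high fence runs along its left side, inner face at y = 150.5 mm.
- joint_line (a point): Point on the board's top face at (0, 30, 18) mm of the board, under the middle of the joint to be made; axes as the board's.
- end_stop (a point): Point on the near face of the end stop, at (95, 30, 18) mm of the board. The stop is a 16 mm high rail across the far end from y = -87 to 139 mm of the board; both halves butt against it.
- slot_middle (a point): Point on the board's top face at (0, -116, 18) mm of the board, axes as the board's: middle of the wedge slot. With the joint closed the slot between the second half's outer edge and the line of the dowels is 52 mm wide here and narrows by 1 mm per 10 mm towards +x.
- near_dowel (a point): Axis of the near of two upright fixed dowels, 20 mm in diameter and 18 mm high, on the board's top face at (-51, -156.5) mm of the board.
- far_dowel (a point): Axis of the far dowel, same size, at (49, -146.5) mm of the board. 80 mm are free between the dowels.
- laid_half: First half of the top: loose spruce plate 190 x 120 x 20 mm, 0.2 kg, lying on the board by fence and end stop, pencilled face up. Origin on its underside, in the middle of its jointed edge; x along the joint away from the robot; the plate runs from y = 0 to +120 mm; z up.
- laid_joint (a point): Middle of the laid half's jointed edge at mid thickness (10 mm above its underside), axes as the laid half's; the edge looks to -y.
- standing_half: Second half: equal loose plate, about 0.2 kg, standing on its jointed edge 8 to 16 mm right of the laid half, 4 to 22 mm short of the end stop. Origin: middle of the jointed edge face (underside now); x along the joint, pencilled face at y = +10 mm looking to its mate, z up 120 mm to the outer edge. Laid right, its y points up, its z to the right; joint closed, its origin meets laid_joint.
- standing_top (a point): Middle of the second half's outer edge (the upper edge while it stands), 120 mm along its z. It topples by itself once leaned over more than about 10 degrees.
- wedge: Loose dark wooden wedge lying on the bench left of the board, its narrow end pointing about to the left, about 0.24 kg, 200 mm long, 38 mm high; 63.5 mm wide at the -x end, 53.5 mm in the middle, 43.5 mm at the narrow +x end. Origin under its middle. The +y side (y = 26.75 mm) is straight and goes against the plate, the -y side is tapered and goes against the dowels.
- wedge_end (a point): Middle of the wedge's wide end face, 100 mm along -x from its origin, 19 mm up. With the joint closed the wedge comes tight with its origin about 15 mm short (-x) of slot_middle; 1 mm of gap left lets it run 10 mm farther. It is waxed (friction about 0.3); pushed home with 8 to 15 N it stays tight by itself.
- glue_bottle: White wood glue bottle with nozzle, 62 mm diameter, 192 mm high, bystander. Origin under its middle.
- glue_jar: Jar with red lid, 64 mm diameter, 97 mm high, bystander. Origin under its middle.
- cork_block: Cork sanding block 55 x 86 x 32 mm, bystander lying near the robot. Origin under its middle.

How it is judged:
By the outcome, as a careful person would: the job done as asked, in the order asked, and still so for the second after the job is handed in, with the robot touching nothing.
It also fails if it takes over 72 s, if anything falls off the work surface, if the arm or the gripper's body presses on something with over 40 N, if the wrist force passes 120 N, or if a joint passes its speed limit or range.

## Working session

There is one attempt and no reset: what is moved stays moved. The work goes in short steps, Python scripts to look and compute and a tool call to move; the robot and the scene stay as the last step left them, time stands still between calls to the robot, and variables do not carry over. Pictures are saved under pics/ and viewed, at most 10 in all, crops included, and the job is handed in when it is done.

Besides the shell and the picture viewer there is one more tool, called as name(argument=value, ...), one argument or row to a line, values as JSON. jog_arm: Moves the arm, as the interface text tells. Its arguments: {"type":"object","properties":{"deltas":{"type":"array"},"squeeze":{"type":"number"}},"required":["deltas"]}

```bash
mkdir -p pics; ls; cat > h.py <<'E'
import numpy as np, cv2
from scipy.spatial.transform import Rotation as R
from workcell import readout, read_camera, finish_job, bot
def att(c):
    a=np.array(c["attitude"],float)
    return a if a.shape==(3,3) else R.from_rotvec(a).as_matrix()
def shot(name,fn):
    c=read_camera(name); cv2.imwrite("pics/"+fn,c["color"]); np.save("pics/"+fn+".npy",np.array([{k:v for k,v in c.items() if k!="color"}],dtype=object),allow_pickle=True); return c
def cal(fn): return np.load("pics/"+fn+".npy",allow_pickle=True)[0]
def pix2w(c,u,v,z):
    d=att(c)@np.array([(u-c["cx"])/c["fx"],(v-c["cy"])/c["fy"],1.0]); o=np.array(c["origin"])
    return o+d*(z-o[2])/d[2]
def w2pix(c,p):
    q=att(c).T@(np.array(p)-np.array(c["origin"])); return q[0]/q[2]*c["fx"]+c["cx"],q[1]/q[2]*c["fy"]+c["cy"]
E
python3 - <<'E'
from h import *
for n in ("top","scene"):
    c=shot(n,n+"1.png"); print(n,{k:v for k,v in c.items() if k!="color"})
print(readout.read_state())
E
```

```text
pics
top {'fx': 545.6031982729967, 'fy': 545.6031982729967, 'cx': 275.99705632357666, 'cy': 200.58116752955527, 'origin': array([ 0.30530243, -0.06534871,  1.48116987]), 'attitude': array([-2.16422995,  2.11190292, -0.15139906])}
scene {'fx': 520.8322571124356, 'fy': 520.8322571124356, 'cx': 284.40786005452816, 'cy': 212.49784949867885, 'origin': array([-0.44533754,  0.77224885,  0.79314383]), 'attitude': array([-1.01273009,  2.14952003, -1.30462948])}
{'time': 0.1, 'q': array([-1.37088976e+00,  2.64698851e-01,  1.60527649e+00,  2.09365174e-05,
        1.27370360e+00, -3.68980457e-02]), 'joint_vel': array([-0.00042939, -0.00146047, -0.00151445, -0.0001202 ,  0.00219031,
       -0.00035183]), 'joint_torque': array([ 4.40806771e-04, -5.16706610e+01, -3.68590164e+01, -5.36442417e-05,
        6.31798306e-03,  1.31250420e-05]), 'tool_pos': array([ 0.15823114, -0.65552845,  0.24705123]), 'tcp_rot': array([-3.11753191e+00, -3.70847903e-01,  2.35317294e-04]), 'wrist_force': array([ 0.278631  , -0.38600433, -0.15690054]), 'torque': array([-0.02535497, -0.04185163,  0.02908614]), 'grip_force': 0.0, 'width': 1.000817153984789}
```

View pics/top1.png

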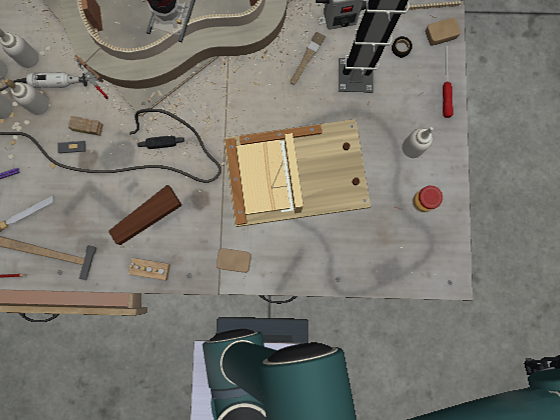

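View pics/scene1.png

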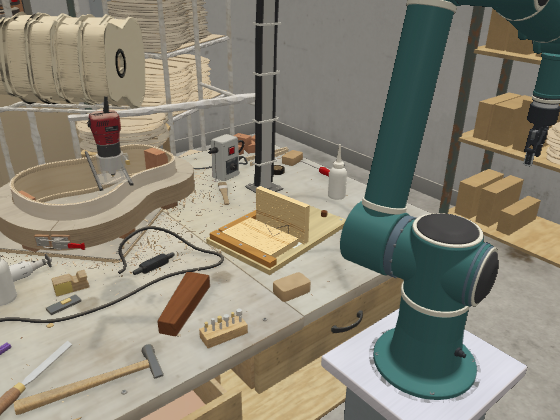

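The top picture shows the board with corners near (236,226), (370,207), (355,120) and (224,138). The dowels are at (346,146) and (356,181), the standing half is around (290,172), and the wedge runs from (110,238) to (180,190). The scene view agrees. I'll zoom in on both areas.

```bash
python3 - <<'E'
from h import *
im=cv2.imread("pics/top1.png")
cv2.imwrite("pics/crop1.png",cv2.resize(im[112:232,215:375],None,fx=5,fy=5,interpolation=cv2.INTER_CUBIC))
cv2.imwrite("pics/crop2.png",cv2.resize(im[170:280,95:255],None,fx=5,fy=5,interpolation=cv2.INTER_CUBIC))
c=cal("top1.png")
for n,u,v,z in [("nr",370,207,.018),("fr",355,120,.018),("nl",236,226,.018),("fl",224,138,.018),("d far",346,146,.036),("d near",356,181,.036),("wedge",145,213,.038),("bottle",417,145,.1),("jar",430,197,.097),("cork",235,260,.032)]:
    print(n,pix2w(c,u,v,z).round(3))
E
```

```text
nr [ 0.517 -0.303  0.018]
fr [ 0.759 -0.261  0.018]
nl [0.456 0.058 0.018]
fl [0.7   0.1   0.018]
d far [ 0.68  -0.235  0.036]
d near [ 0.584 -0.262  0.036]
wedge [0.483 0.301 0.038]
bottle [ 0.67  -0.411  0.1  ]
jar [ 0.535 -0.443  0.097]
cork [0.364 0.056 0.032]
```

View pics/crop1.png

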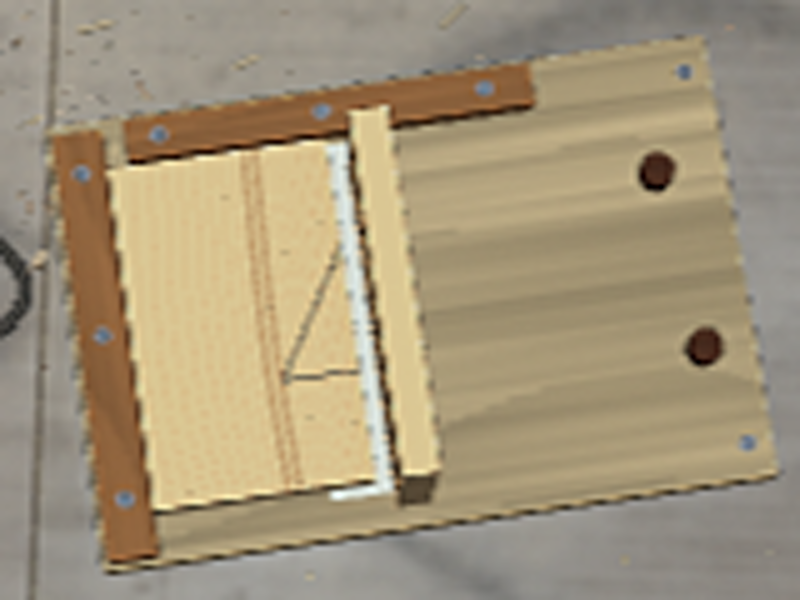

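View pics/crop2.png

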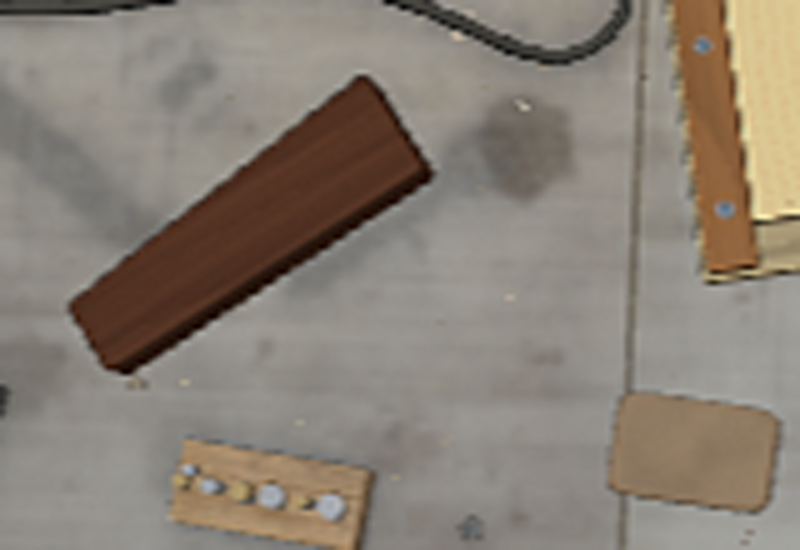

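```bash
cat > m1.py <<'E'
from h import *
c=cal("top1.png")
P=lambda x,y,z,ox,oy:pix2w(c,ox+(x+.5)/5-.5,oy+(y+.5)/5-.5,z)[:2]
def fit(loc,w):
    loc=np.array(loc,float);w=np.array(w);a=loc-loc.mean(0);b=w-w.mean(0)
    th=np.arctan2((a[:,0]*b[:,1]-a[:,1]*b[:,0]).sum(),(a*b).sum());M=np.array([[np.cos(th),-np.sin(th)],[np.sin(th),np.cos(th)]])
    t=w.mean(0)-M@loc.mean(0);return t,th,(w-(loc@M.T+t)).round(4).tolist()
b=lambda x,y,z:P(x,y,z,215,112)
B=[((-.125,-.1845),b(777,475,.018)),((.125,-.1845),b(706,37,.018)),((-.125,.1845),b(107,572,.018)),((.125,.1845),b(52,130,.018)),((.049,-.1465),b(657,172,.036)),((-.051,-.1565),b(705,347,.036))]
bt,bth,r=fit(*zip(*B));print("board",bt.round(4),np.degrees(bth),r)
s=[((.095,.01),b(349,108,.138)),((.095,-.01),b(388,106,.138)),((-.095,-.01),b(437,470,.138)),((-.095,.01),b(400,474,.138))]
st,sth,r=fit(*zip(*s));print("stand",st.round(4),np.degrees(sth),r)
l=[((.095,.12),b(108,172,.038)),((.095,0),b(345,142,.038)),((-.095,.12),b(155,508,.038)),((-.095,0),b(385,482,.038))]
lt,lth,r=fit(*zip(*l));print("laid",lt.round(4),np.degrees(lth),r)
w=lambda x,y:P(x,y,.038,95,170)
W=[((-.1,-.03675),w(365,75)),((-.1,.02675),w(430,170)),((.1,-.01675),w(70,305)),((.1,.02675),w(108,362))]
wt,wth,r=fit(*zip(*W));print("wedge",wt.round(4),np.degrees(wth),r)
M=np.array([[np.cos(bth),-np.sin(bth)],[np.sin(bth),np.cos(bth)]])
tob=lambda p:((p-bt)@M).round(4)
print("stand in board",tob(st),"laid in board",tob(lt))
for n,p in dict(joint=(0,.03),stop=(.095,.03),slot=(0,-.116)).items(): print(n,(M@p+bt).round(4))
E
python3 m1.py
```

```text
board [ 0.6088 -0.1012] 9.45919311797567 [[0.0019, 0.0012], [-0.0003, -0.0008], [0.0011, -0.0022], [-0.001, -0.004], [-0.0013, 0.003], [-0.0004, 0.0029]]
stand [ 0.5908 -0.0908] 8.779893624236673 [[0.0001, -0.0], [-0.0014, -0.0], [0.0003, 0.0008], [0.0009, -0.0007]]
laid [ 0.599  -0.0742] 8.670372644050547 [[-0.0023, 0.0049], [-0.0007, -0.0049], [0.0021, 0.0018], [0.0009, -0.0019]]
wedge [0.4775 0.3047] 123.95008562150706 [[-0.0022, 0.0023], [-0.0004, 0.0001], [-0.0019, -0.0021], [0.0044, -0.0002]]
stand in board [-0.016   0.0133] laid in board [-0.0052  0.0283]
joint [ 0.6039 -0.0716]
stop [ 0.6976 -0.056 ]
slot [ 0.6279 -0.2156]
```

```bash
cat >> h.py <<'E'
BT=np.array([.6088,-.1012]);BY=9.1
def b2w(x,y):
    a=np.radians(BY);return BT+np.array([x*np.cos(a)-y*np.sin(a),x*np.sin(a)+y*np.cos(a)])
def w2b(p):
    a=np.radians(BY);d=np.array(p[:2])-BT;return np.array([d[0]*np.cos(a)+d[1]*np.sin(a),-d[0]*np.sin(a)+d[1]*np.cos(a)])
def down(yaw): # tool x at yaw, z down
    a=np.radians(yaw);return R.from_matrix(np.array([[np.cos(a),np.sin(a),0],[np.sin(a),-np.cos(a),0],[0,0,-1]]))
def go(x,y,z,yaw,s=None):
    s=s or readout.read_state();r=R.from_rotvec(s["tcp_rot"])
    d=r.inv().apply(np.array([x,y,z])-s["tool_pos"]);t=(r.inv()*down(yaw)).as_rotvec(degrees=True)
    print("shift mm",(d*1000).round(1),"turn",t.round(2))
def gob(x,y,z,yaw=0): p=b2w(x,y);print(p.round(4));go(p[0],p[1],z,BY+yaw)
E
python3 -c "
from h import *
print(bot.tip_extent)
gob(-.014,.065,.247); gob(-.014,.065,.13)"
```

```text
0.017
[ 0.5847 -0.0392]
shift mm [ 559.1 -499.1    1.1] turn [-0.12 -0.    4.47]
[ 0.5847 -0.0392]
shift mm [ 559.1 -498.8  118.1] turn [-0.12 -0.    4.47]
```

jog_arm(
  deltas=[0.28, -0.25, 0, 0, 0, 4.5, -1, 0.28, -0.25, 0, 0, 0, 4.5, -1, 0.28, -0.25, 0, 0, 0, 4.5, -1, 0.28, -0.25, 0, 0, 0, 4.5, -1, 0.28, -0.25, 0, 0, 0, 4.5, -1, 0.28, -0.25, 0, 0, 0, 4.5, -1, 0.28, -0.25, 0, 0, 0, 4.5, -1, 0.28, -0.25, 0, 0, 0, 4.5, -1],
)

```text
time: 0.9
tool_pos: [0.3731, -0.3441, 0.2479]
tcp_rot: [-3.13, -0.252, -0.0]
wrist_force: [-0.4, -0.8, -0.9]
width: 0.002
grip_force: 0.0
```

```bash
python3 -c "
from h import *
gob(-.014,.065,.247); gob(-.014,.065,.13)"
```

```text
[ 0.5847 -0.0392]
shift mm [ 257.6 -267.1    1.4] turn [-0.09 -0.02  0.1 ]
[ 0.5847 -0.0392]
shift mm [ 257.6 -266.9  118.4] turn [-0.09 -0.02  0.1 ]
```

jog_arm(
  deltas=[0.258, -0.267, 0.0, 0, 0, 0, -1, 0.258, -0.267, 0.0, 0, 0, 0, -1, 0.258, -0.267, 0.0, 0, 0, 0, -1, 0.258, -0.267, 0.0, 0, 0, 0, -1, 0.258, -0.267, 0.0, 0, 0, 0, -1, 0.258, -0.267, 0.0, 0, 0, 0, -1, 0.258, -0.267, 0.0, 0, 0, 0, -1, 0.258, -0.267, 0.0, 0, 0, 0, -1],
)

```text
time: 1.7
tool_pos: [0.5861, -0.0394, 0.2477]
tcp_rot: [-3.13, -0.253, -0.0]
wrist_force: [0.2, -0.3, -0.3]
width: 0.001
grip_force: 0.0
```

```bash
python3 -c "
from h import *
c=shot('wrist','wrist1.png');print(c['origin'],att(c).round(2),c['fx'])
gob(-.014,.065,.13);gob(-.014,-.03,.13)"
```

```text
[ 0.65626082 -0.02796161  0.37227442] [[ 0.16 -0.95 -0.28]
 [-0.99 -0.15 -0.04]
 [-0.    0.28 -0.96]] 298.30868237443286
[ 0.5847 -0.0392]
shift mm [ -2.6   1.  117.7] turn [-0.14 -0.08  0.18]
[ 0.5997 -0.133 ]
shift mm [ -3.   96.  117.4] turn [-0.14 -0.08  0.18]
```

View pics/wrist1.png

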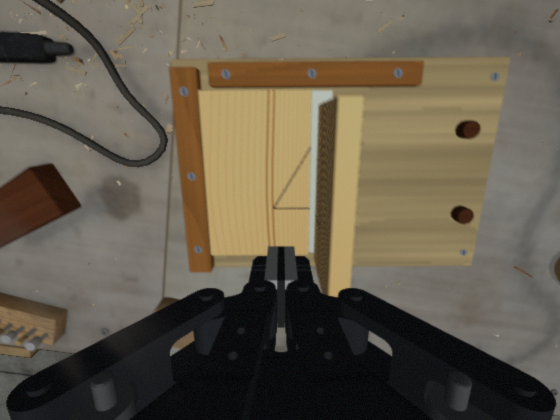

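```bash
python3 -c "
from h import *
c=cal('wrist1.png')
for n,u,v,z in [('fr .125,-.1845',508,58,.018),('nr',474,266,.018),('fl',170,62,.018),('dfar .049 -.1465',466,129,.036),('dnear -.051 -.1565',460,214,.036),('laid far joint',311,91,.038),('laid near joint',312,253,.038),('laid far left',200,91,.038),('laid near left',210,255,.038),('stand far L',335,97,.138),('stand far R',364,97,.138),('stopR .095 -.087',423,85,.018)]:
  p=pix2w(c,u,v,z);print(n,p.round(4),w2b(p).round(4))"
```

```text
fr .125,-.1845 [ 0.761  -0.2592  0.018 ] [ 0.1253 -0.1801]
nr [ 0.5181 -0.3071  0.018 ] [-0.1221 -0.1889]
fl [0.6983 0.1004 0.018 ] [0.1203 0.1849]
dfar .049 -.1465 [ 0.6814 -0.2284  0.036 ] [ 0.0516 -0.1371]
dnear -.051 -.1565 [ 0.5873 -0.2536  0.036 ] [-0.0454 -0.1471]
laid far joint [ 0.692  -0.0543  0.038 ] [0.0895 0.0332]
laid near joint [ 0.5108 -0.0904  0.038 ] [-0.0951  0.0262]
laid far left [0.6732 0.0605 0.038 ] [0.0892 0.1494]
laid near left [0.488  0.0321 0.038 ] [-0.0982  0.1507]
stand far L [ 0.6801 -0.0647  0.138 ] [0.0762 0.0248]
stand far R [ 0.6835 -0.0858  0.138 ] [0.0762 0.0034]
stopR .095 -.087 [ 0.7201 -0.1767  0.018 ] [ 0.098  -0.0921]
```

jog_arm(
  deltas=[-0.003, 0, 0.05, 0, 0, 0, -1, -0.003, 0, 0.1, 0, 0, 0, -1, -0.003, 0, 0.117, 0, 0, 0, -1, -0.003, 0.005, 0.117, 0, 0, 0, -1, -0.003, 0.02, 0.117, 0, 0, 0, -1, -0.003, 0.03, 0.117, 0, 0, 0, -1, -0.003, 0.036, 0.117, 0, 0, 0, -1, -0.003, 0.042, 0.117, 0, 0, 0, -1],
)

```text
time: 2.55
tool_pos: [0.5895, -0.0865, 0.1331]
tcp_rot: [3.131, 0.247, 0.005]
wrist_force: [-0.2, 0.0, -0.5]
width: -0.0
grip_force: 0.0
```

jog_arm(
  deltas=[0, 0.007, 0, 0, 0, 0, -1, 0, 0.014, 0, 0, 0, 0, -1, 0, 0.021, 0, 0, 0, 0, -1, 0, 0.028, 0, 0, 0, 0, -1, 0, 0.034, 0, 0, 0, 0, -1, 0, 0.04, 0, 0, 0, 0, -1, 0, 0.04, 0, 0, 0, 0, -1, 0, 0.04, 0, 0, 0, 0, -1],
)

```text
time: 3.35
tool_pos: [0.5945, -0.1246, 0.1312]
tcp_rot: [-3.132, -0.248, 0.0]
wrist_force: [-0.7, -0.3, -0.2]
width: 0.0
grip_force: 0.0
```

```bash
sed -i 's/BY=9.1/BY=9.5/' h.py; python3 -c "
from h import *
c=shot('scene','scene2.png');im=cv2.imread('pics/scene2.png')
cv2.imwrite('pics/scene2c.png',cv2.resize(im[160:300,180:380],None,fx=4,fy=4,interpolation=cv2.INTER_CUBIC))"
```

```text
(no output)
```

View pics/scene2c.png

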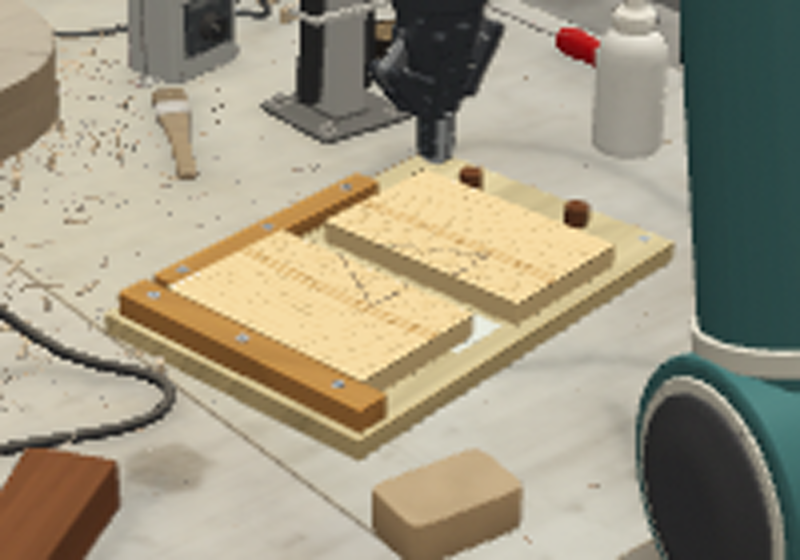

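The half now lies flat, pencilled face up, with a gap of about 25 mm to its mate. Next I'll push its outer edge from between the dowels.

```bash
python3 -c "
from h import *
s=readout.read_state();print(w2b(s['tool_pos']))
gob(0,-.162,.13);gob(0,-.162,.041);gob(0,-.105,.041)"
```

```text
[-0.01797466 -0.0206029 ]
[ 0.6355 -0.261 ]
shift mm [ 19.1 141.3   1.2] turn [-0.01  0.01 -0.44]
[ 0.6355 -0.261 ]
shift mm [ 19.1 141.3  90.2] turn [-0.01  0.01 -0.44]
[ 0.6261 -0.2048]
shift mm [18.6 84.3 90.2] turn [-0.01  0.01 -0.44]
```

jog_arm(
  deltas=[0.007, 0.048, 0, 0, 0, -0.4, -1, 0.014, 0.096, 0, 0, 0, -0.4, -1, 0.019, 0.141, 0, 0, 0, -0.4, -1, 0.019, 0.141, 0.03, 0, 0, -0.4, -1, 0.019, 0.141, 0.065, 0, 0, -0.4, -1, 0.019, 0.141, 0.085, 0, 0, -0.4, -1, 0.019, 0.141, 0.089, 0, 0, -0.4, -1, 0.019, 0.131, 0.089, 0, 0, -0.4, -1],
)

```text
time: 4.2
tool_pos: [0.6337, -0.2511, 0.0416]
tcp_rot: [-3.131, -0.258, 0.002]
wrist_force: [-0.9, 0.1, 0.2]
width: -0.001
grip_force: 0.0
```

jog_arm(
  deltas=[0, -0.006, 0, 0, 0, 0, -1, 0, -0.012, 0, 0, 0, 0, -1, 0, -0.018, 0, 0, 0, 0, -1, 0, -0.023, 0, 0, 0, 0, -1, 0, -0.028, 0, 0, 0, 0, -1, 0, -0.033, 0, 0, 0, 0, -1, 0, -0.037, 0, 0, 0, 0, -1, 0, -0.037, 0, 0, 0, 0, -1],
)

```text
time: 5.0
tool_pos: [0.6291, -0.2148, 0.0437]
tcp_rot: [3.129, 0.259, 0.004]
wrist_force: [1.1, -2.7, 4.6]
width: 0.004
grip_force: 2.4
```

```bash
python3 -c "
from h import *
s=readout.read_state();print(w2b(s['tool_pos']),s['tool_pos'],s['wrist_force'])"
```

```text
[ 0.00126367 -0.11539121] [ 0.62909138 -0.21480013  0.04370814] [ 1.09976307 -2.73739013  4.57607215]
```

```bash
python3 -c "
from h import *
c=shot('wrist','wrist2.png');c2=shot('scene','scene3.png')
a=cv2.resize(c['color'],(440,330));b=cv2.resize(c2['color'][160:280,220:360],None,fx=2.5,fy=2.5,interpolation=cv2.INTER_CUBIC)
b=cv2.copyMakeBorder(b,0,330-b.shape[0],0,0,0)
cv2.imwrite('pics/m3.png',np.hstack([a,b]))
print(readout.read_state()['wrist_force'])"
```

```text
[ 0.43302877 -2.96531075  1.75746152]
```

View pics/m3.png

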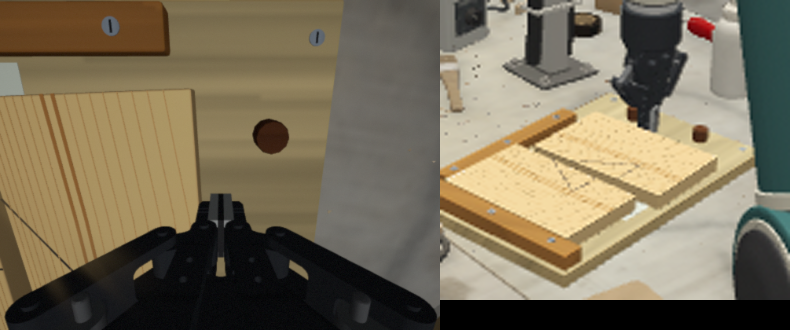

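```bash
python3 -c "
from h import *
c=cal('wrist2.png');k=560/440
for n,u,v,z in [('plate FR',193,90,.038),('plate edge low',200,190,.038),('plate far left part',30,95,.038),('stopR top .095 -.087',169,53,.018),('stop',0,62,.018),('dowel .049 -.1465',273,135,.036)]:
  p=pix2w(c,u*k,v*k,z);print(n,p.round(4),w2b(p).round(4))"
```

```text
plate FR [ 0.6997 -0.1882  0.038 ] [ 0.0753 -0.1008]
plate edge low [ 0.6438 -0.1999  0.038 ] [ 0.0182 -0.1032]
plate far left part [ 0.6828 -0.1029  0.038 ] [ 0.0727 -0.0139]
stopR top .095 -.087 [ 0.7181 -0.1693  0.018 ] [ 0.0965 -0.0852]
stop [ 0.6966 -0.0712  0.018 ] [0.0916 0.0151]
dowel .049 -.1465 [ 0.683  -0.2361  0.036 ] [ 0.0509 -0.1453]
```

jog_arm(
  deltas=[0, -0.003, 0, 0, 0, 0, -1, 0, -0.006, 0, 0, 0, 0, -1, 0, -0.009, 0, 0, 0, 0, -1, 0, -0.012, 0, 0, 0, 0, -1, 0, -0.014, 0, 0, 0, 0, -1, 0, -0.016, 0, 0, 0, 0, -1, 0, -0.016, 0, 0, 0, 0, -1, 0, -0.016, 0, 0, 0, 0, -1],
)

```text
time: 5.9
tool_pos: [0.6239, -0.2032, 0.0418]
tcp_rot: [3.124, 0.261, -0.004]
wrist_force: [-2.5, -17.6, 0.0]
width: -0.003
grip_force: 8.6
```

```bash
python3 -c "
from h import *
s=readout.read_state();print(w2b(s['tool_pos']))
gob(0,-.112,.042);gob(-.155,-.03,.09);gob(-.155,-.03,.041);gob(-.113,-.03,.041)"
```

```text
[-0.00198019 -0.10310288]
[ 0.6273 -0.2117]
shift mm [ 2.   8.9 -0.2] turn [0.37 0.17 0.07]
[ 0.4609 -0.1564]
shift mm [-153.1  -73.   -48.2] turn [0.37 0.17 0.07]
[ 0.4609 -0.1564]
shift mm [-152.9  -73.3    0.8] turn [0.37 0.17 0.07]
[ 0.5023 -0.1494]
shift mm [-110.9  -73.2    0.6] turn [0.37 0.17 0.07]
```

jog_arm(
  deltas=[0, 0.015, 0, 0, 0, 0, -1, 0, 0.015, -0.045, 0, 0, 0, -1, -0.045, -0.01, -0.048, 0, 0, 0, -1, -0.09, -0.035, -0.048, 0, 0, 0, -1, -0.13, -0.055, -0.048, 0, 0, 0, -1, -0.153, -0.069, -0.048, 0, 0, 0, -1, -0.153, -0.069, -0.048, 0, 0, 0, -1, -0.153, -0.069, -0.005, 0, 0, 0, -1],
)

```text
time: 6.7
tool_pos: [0.468, -0.1571, 0.052]
tcp_rot: [3.126, 0.259, 0.018]
wrist_force: [2.3, -1.0, -0.2]
width: 0.001
grip_force: 0.0
```

```bash
python3 -c "
from h import *
s=readout.read_state();print(w2b(s['tool_pos']))
gob(-.155,-.03,.041);gob(-.107,-.03,.041)"
```

```text
[-0.148089   -0.03191398]
[ 0.4609 -0.1564]
shift mm [-7.  -2.  10.9] turn [ 0.32 -0.64 -0.04]
[ 0.5082 -0.1484]
shift mm [41.  -2.  11.4] turn [ 0.32 -0.64 -0.04]
```

jog_arm(
  deltas=[0, 0, 0.004, 0, 0, 0, -1, 0.012, 0, 0.004, 0, 0, 0, -1, 0.024, 0, 0.004, 0, 0, 0, -1, 0.03, 0, 0.004, 0, 0, 0, -1, 0.035, 0, 0.004, 0, 0, 0, -1, 0.04, 0, 0.004, 0, 0, 0, -1, 0.044, 0, 0.004, 0, 0, 0, -1, 0.046, 0, 0.004, 0, 0, 0, -1],
)

```text
time: 7.5
tool_pos: [0.5083, -0.1482, 0.0435]
tcp_rot: [3.131, 0.26, -0.001]
wrist_force: [-6.9, -1.1, 5.1]
width: -0.0
grip_force: 3.4
```

```bash
python3 -c "
from h import *
s=readout.read_state();print(w2b(s['tool_pos']),s['wrist_force'])"
```

```text
[-0.10686104 -0.02977946] [-6.92428988 -1.13798737  5.07871642]
```

jog_arm(
  deltas=[0.001, 0, 0, 0, 0, 0, -1, 0.003, 0, 0, 0, 0, 0, -1, 0.005, 0, 0, 0, 0, 0, -1, 0.005, 0, 0, 0, 0, 0, -1],
)

```text
time: 7.9
tool_pos: [0.5085, -0.1477, 0.0428]
tcp_rot: [-3.13, -0.261, 0.016]
wrist_force: [-16.3, -5.9, 12.2]
width: 0.002
grip_force: 8.0
```

```bash
python3 -c "
from h import *
s=readout.read_state();print(w2b(s['tool_pos']),s['wrist_force'])
c2=shot('scene','scene4.png');c=shot('top','top4.png')
b=cv2.resize(c2['color'][165:275,210:350],(560,440),interpolation=cv2.INTER_CUBIC)
cv2.imwrite('pics/m4.png',b)"
```

```text
[-0.10662007 -0.02933686] [-16.32705658  -5.90352247  12.21646467]
```

```bash
python3 -c "
from h import *
s=readout.read_state();print(s['q'].round(3))
go(.4775,.3047,.17,126.8)"
```

```text
[-0.328  0.218  2.082 -0.004  0.851  1.079]
shift mm [  43.  -451.6 -126.8] turn [  -0.64    0.24 -117.28]
```

jog_arm(
  deltas=[-0.02, 0, 0, 0, 0, 0, -1, -0.02, 0, -0.05, 0, 0, 0, -1, -0.02, -0.01, -0.1, 0, 0, 0, 0, -0.01, -0.055, -0.12, 0, 0, -8.5, 1, 0, -0.1, -0.127, 0, 0, -17, 1, 0.01, -0.148, -0.127, 0, 0, -25.5, 1, 0.02, -0.196, -0.127, 0, 0, -34, 1, 0.025, -0.244, -0.127, 0, 0, -42.5, 1],
)

```text
time: 8.8
tool_pos: [0.4987, 0.0996, 0.1711]
tcp_rot: [2.82, 1.384, 0.005]
wrist_force: [1.1, 1.0, 1.0]
width: 0.994
grip_force: 0.0
```

```bash
python3 -c "
from h import *
go(.4775,.3047,.17,126.8)"
```

```text
shift mm [ 149.3 -142.2    1.2] turn [ 2.000e-01 -6.000e-02 -7.452e+01]
```

jog_arm(
  deltas=[0.149, -0.142, 0, 0, 0, -74.5, 1, 0.149, -0.142, 0, 0, 0, -74.5, 1, 0.149, -0.142, 0, 0, 0, -74.5, 1, 0.149, -0.142, 0, 0, 0, -74.5, 1, 0.149, -0.142, 0, 0, 0, -74.5, 1, 0.149, -0.142, 0, 0, 0, -74.5, 1, 0.149, -0.142, 0, 0, 0, -74.5, 1, 0.149, -0.142, 0, 0, 0, -74.5, 1],
)

```text
time: 9.6
tool_pos: [0.4779, 0.3031, 0.1703]
tcp_rot: [1.544, 2.735, 0.002]
wrist_force: [-0.6, -0.0, -0.2]
width: 1.003
grip_force: 0.0
```

```bash
python3 -c "
from h import *
c=shot('wrist','wrist5.png');t=cal('top4.png')
a=cv2.resize(c['color'],(480,360));im=cv2.imread('pics/top4.png')
b=cv2.resize(im[120:222,220:300],(282,360),interpolation=cv2.INTER_CUBIC)
cv2.imwrite('pics/m5.png',np.hstack([a,b]))
go(.4775,.3047,.17,126.8)"
```

```text
shift mm [1.8 0.6 0.3] turn [ 0.08 -0.02 -5.39]
```

View pics/m5.png

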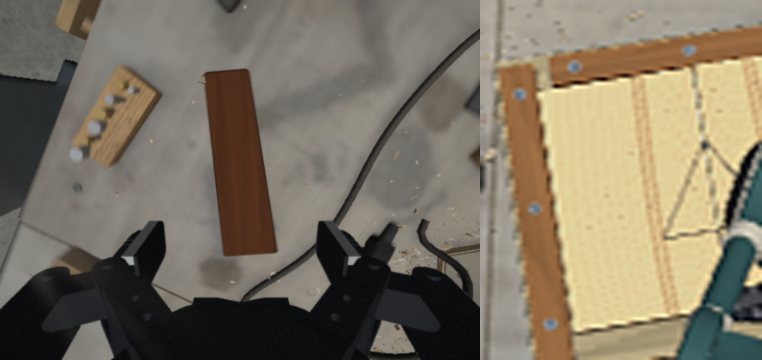

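```bash
cat > m2.py <<'E'
import io,contextlib
with contextlib.redirect_stdout(io.StringIO()): from m1 import fit
from h import *
c=cal("wrist5.png");k=560/480
loc=[(.1,.02675),(.1,-.01675),(-.1,-.03675),(-.1,.02675)]
W=[pix2w(c,u*k,v*k,.038)[:2] for u,v in [(205,73),(248,69.5),(277,251),(224,255)]]
t,th,r=fit(loc,W);th=np.degrees(th);print(t.round(4),th,r)
go(t[0],t[1],.17,th+2.86);go(t[0],t[1],.041,th+2.86)
E
python3 m2.py
```

```text
[0.4755 0.3062] 125.52444083716469 [[0.0032, -0.0013], [0.0005, -0.0032], [-0.0031, 0.0017], [-0.0006, 0.0029]]
shift mm [ 4.1 -0.4  0.3] turn [ 0.08 -0.02 -6.98]
shift mm [  4.   -0.6 129.3] turn [ 0.08 -0.02 -6.98]
```

```bash
cat >> m2.py <<'E'
a=np.radians(th);g=t+np.array([-.04*np.cos(a)+.002*np.sin(a),-.04*np.sin(a)-.002*np.cos(a)])
print(bot.tip_extent,g);go(g[0],g[1],.028,th+2.86)
E
python3 m2.py|tail -2
```

```text
0.017 [0.50034311 0.27476722]
shift mm [-35.7   4.3 142.3] turn [ 0.08 -0.02 -6.98]
```

jog_arm(
  deltas=[-0.036, 0.004, 0, 0, 0, -7, 1, -0.036, 0.004, 0.045, 0, 0, -7, 1, -0.036, 0.004, 0.09, 0, 0, -7, 1, -0.036, 0.004, 0.125, 0, 0, -7, 1, -0.036, 0.004, 0.142, 0, 0, -7, 1, -0.036, 0.004, 0.142, 0, 0, -7, 1, -0.036, 0.004, 0.142, 0, 0, -7, -1, -0.036, 0.004, 0.142, 0, 0, -7, -1],
  squeeze=60,
)

```text
time: 10.45
tool_pos: [0.5011, 0.2742, 0.0301]
tcp_rot: [1.384, 2.818, 0.004]
wrist_force: [0.8, 0.8, -0.8]
width: 0.69
grip_force: 0.1
```

jog_arm(
  deltas=[0, 0, 0, 0, 0, 0, -1, 0, 0, 0, 0, 0, 0, -1, 0, 0, 0, 0, 0, 0, -1, 0, 0, -0.02, 0, 0, 0, -1, 0, 0, -0.05, 0, 0, 0, -1, 0, 0, -0.08, 0, 0, 0, -1, 0, 0, -0.09, 0, 0, 0, -1, 0, 0, -0.09, 0, 0, 0, -1],
)

```text
time: 11.25
tool_pos: [0.501, 0.274, 0.1203]
tcp_rot: [1.383, 2.818, 0.006]
wrist_force: [0.4, 0.3, -1.9]
width: 0.661
grip_force: 64.4
```

```bash
python3 -c "
from h import *
s=readout.read_state();print(s['tool_pos'],R.from_rotvec(s['tcp_rot']).as_matrix()[:,0],s['width']*85,s['q'][5])
c=shot('wrist','wrist6.png');shot('scene','scene6.png')
cv2.imwrite('pics/m6.png',np.hstack([cv2.resize(c['color'],(400,300)),cv2.resize(cv2.imread('pics/scene6.png'),(400,300))]))"
```

```text
[0.50097266 0.27403864 0.12033761] [-0.61181718  0.7909986  -0.00097304] 56.21720893437221 -0.2013563208983519
```

```bash
python3 -c "
from h import *
gob(-.12,-.1218,.12,2.86)"
```

```text
[ 0.5105 -0.2411]
shift mm [-413.8 -305.2   -2.5] turn [-7.0000e-02  7.0000e-02  1.1536e+02]
```

jog_arm(
  deltas=[-0.03, -0.022, 0, 0, 0, 8.5, -1, -0.06, -0.044, 0, 0, 0, 17, -1, -0.09, -0.066, 0, 0, 0, 25.5, -1, -0.12, -0.088, 0, 0, 0, 34, -1, -0.15, -0.11, 0, 0, 0, 42.5, -1, -0.18, -0.132, 0, 0, 0, 51, -1, -0.21, -0.154, 0, 0, 0, 59.5, -1, -0.24, -0.176, 0, 0, 0, 68, -1],
)

```text
time: 12.15
tool_pos: [0.5052, -0.0255, 0.1159]
tcp_rot: [-2.727, -1.555, 0.005]
wrist_force: [0.4, 0.0, -2.1]
width: 0.666
grip_force: 64.4
```

```bash
python3 -c "
from h import *
gob(-.12,-.1218,.12,2.86)"
```

```text
[ 0.5105 -0.2411]
shift mm [-182.9  114.4   -4.2] turn [-0.16  0.18 47.01]
```

jog_arm(
  deltas=[-0.03, 0.019, -0.004, 0, 0, 8, -1, -0.06, 0.038, -0.004, 0, 0, 16, -1, -0.09, 0.057, -0.004, 0, 0, 24, -1, -0.12, 0.075, -0.004, 0, 0, 32, -1, -0.15, 0.094, -0.004, 0, 0, 40, -1, -0.18, 0.113, -0.004, 0, 0, 46, -1, -0.18, 0.113, -0.004, 0, 0, 46, -1, -0.18, 0.113, -0.004, 0, 0, 46, -1],
)

```text
time: 12.95
tool_pos: [0.5124, -0.2366, 0.1199]
tcp_rot: [-3.117, -0.373, 0.005]
wrist_force: [-0.3, 0.2, -2.5]
width: 0.657
grip_force: 64.6
```

```bash
python3 -c "
from h import *
s=readout.read_state();print(s['tool_pos'],w2b(s['tool_pos']),s['tcp_rot'])
gob(-.12,-.1218,.12,2.86)
c=shot('wrist','wrist7.png')
cv2.imwrite('pics/m7.png',cv2.resize(c['color'],(784,588),interpolation=cv2.INTER_CUBIC))"
```

```text
[ 0.51242443 -0.23659098  0.11989806] [-0.1173998  -0.11762762] [-3.11660481 -0.37304158  0.00549805]
[ 0.5105 -0.2411]
shift mm [-2.9  4.  -0.1] turn [-0.18  0.18  1.29]
```

View pics/m7.png

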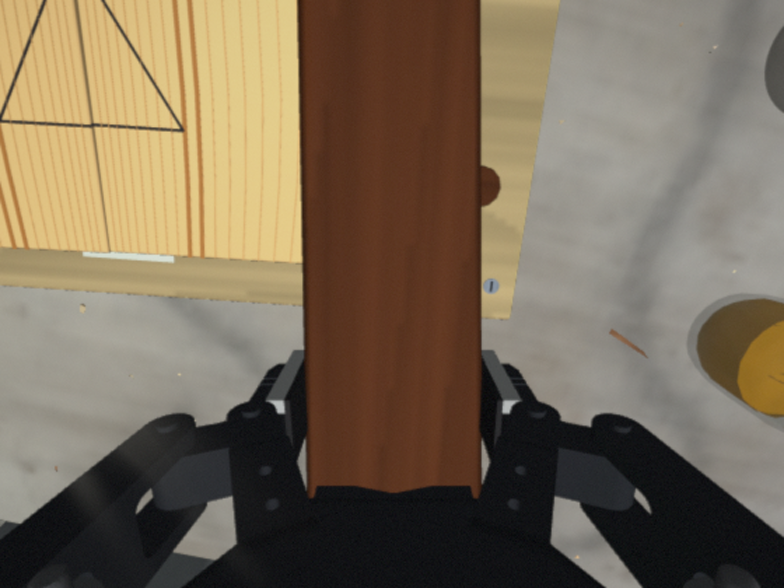

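```bash
python3 -c "
from h import *
c=cal('wrist7.png');k=560/784;s=readout.read_state()
P=lambda u,v,z:pix2w(c,u*k,v*k,z)[:2]
def line(n,a,b,z):
  p,q=P(*a,z),P(*b,z);d=p-q;print(n,p.round(4),q.round(4),'yaw',np.degrees(np.arctan2(d[1],d[0])).round(2),'b',w2b(p).round(4),w2b(q).round(4));return p,q
line('joint',(78,0),(108,250),.038)
line('board edge R',(559,0),(512,318),.018)
line('near end (-90)',(303,262),(0,246),.038)
line('board near (-90)',(510,318),(0,284),.018)
line('wedge L',(301,0),(306.5,350),.128)
line('wedge R',(480,0),(481,350),.128)
print('dowel screwpoint right edge',w2b(P(500,186,.036)))
x=R.from_rotvec(s['tcp_rot']).as_matrix()[:,0];print('tool yaw',np.degrees(np.arctan2(x[1],x[0])))"
```

```text
joint [ 0.6174 -0.0724] [ 0.5103 -0.0902] yaw 9.45 b [0.0132 0.027 ] [-0.0953  0.0271]
board edge R [ 0.674  -0.2771] [ 0.5182 -0.3055] yaw 10.32 b [ 0.0353 -0.1842] [-0.123  -0.1865]
near end (-90) [ 0.5274 -0.1861] [ 0.4996 -0.0376] yaw -79.39 b [-0.0943 -0.0704] [-0.0972  0.0808]
board near (-90) [ 0.5179 -0.3043] [ 0.4693 -0.0194] yaw -80.3 b [-0.1231 -0.1854] [-0.1241  0.1037]
wedge L [ 0.6146 -0.189 ] [ 0.5247 -0.2068] yaw 11.17 b [-0.0088 -0.0876] [-0.1004 -0.0902]
wedge R [ 0.6248 -0.2309] [ 0.5372 -0.258 ] yaw 17.23 b [-0.0057 -0.1305] [-0.0965 -0.1428]
dowel screwpoint right edge [-0.05017656 -0.1644791 ]
tool yaw 13.717537182444612
```

```bash
python3 -c "
from h import *
gob(-.11,-.1218,.12,2.9)
gob(-.11,-.1218,.049,2.9)"
```

```text
[ 0.5204 -0.2395]
shift mm [6.8 5.4 0.1] turn [-0.18  0.17  1.32]
[ 0.5204 -0.2395]
shift mm [ 7.   5.7 71.1] turn [-0.18  0.17  1.32]
```

jog_arm(
  deltas=[0.007, 0.005, 0.0, 0, 0, 1.3, -1, 0.007, 0.0055, 0.02, 0, 0, 1.3, -1, 0.007, 0.0055, 0.045, 0, 0, 1.3, -1, 0.007, 0.0055, 0.058, 0, 0, 1.3, -1, 0.007, 0.0055, 0.064, 0, 0, 1.3, -1, 0.007, 0.0055, 0.067, 0, 0, 1.3, -1, 0.007, 0.0055, 0.069, 0, 0, 1.3, -1, 0.007, 0.0055, 0.07, 0, 0, 1.3, -1],
)

```text
time: 13.8
tool_pos: [0.5227, -0.2404, 0.053]
tcp_rot: [3.122, 0.34, 0.002]
wrist_force: [-0.3, -0.5, -2.7]
width: 0.664
grip_force: 64.6
```

```bash
python3 -c "
from h import *
s=readout.read_state();print(s['tool_pos'],w2b(s['tool_pos']),s['wrist_force'],s['torque'])
gob(-.11,-.1218,.049,2.9)"
```

```text
[ 0.52274806 -0.2404023   0.05297012] [-0.10784679 -0.12309055] [-0.2584254  -0.49765001 -2.6519783 ] [-0.01707071  0.07239981 -0.02881895]
[ 0.5204 -0.2395]
shift mm [-2.1 -1.4  4. ] turn [ 0.04 -0.06  0.03]
```

jog_arm(
  deltas=[-0.002, -0.001, 0.001, 0, 0, 0, -1, -0.002, -0.001, 0.002, 0, 0, 0, -1, -0.002, -0.001, 0.003, 0, 0, 0, -1, -0.002, -0.001, 0.003, 0, 0, 0, -1],
)

```text
time: 14.2
tool_pos: [0.52, -0.2398, 0.0494]
tcp_rot: [3.123, 0.34, 0.0]
wrist_force: [-0.0, 0.3, -1.7]
width: 0.663
grip_force: 64.5
```

jog_arm(
  deltas=[0, 0, 0.001, 0, 0, 0, -1, 0, 0, 0.0015, 0, 0, 0, -1, 0, 0, 0.0015, 0, 0, 0, 0.4, 0, 0, 0.0015, 0, 0, 0, 0.6, 0, 0, 0.0015, 0, 0, 0, 0.8, 0, 0, 0.0, 0, 0, 0, 0.8, 0, 0, -0.03, 0, 0, 0, 0.8, 0, 0, -0.07, 0, 0, 0, 0.8],
)

```text
time: 15.0
tool_pos: [0.5177, -0.2386, 0.1172]
tcp_rot: [-3.12, -0.339, 0.008]
wrist_force: [1.1, 0.5, 0.2]
width: 0.895
grip_force: 0.0
```

```bash
python3 -c "
from h import *
gob(-.11,-.1218,.12,2.9);gob(-.245,-.117,.15,0);gob(-.245,-.117,.05,0)
s=readout.read_state();print(s['wrist_force'])"
```

```text
[ 0.5204 -0.2395]
shift mm [ 2.4  1.5 -2.8] turn [-0.24  0.29  0.02]
[ 0.3865 -0.257 ]
shift mm [-132.3  -10.3  -32.1] turn [-0.23  0.29  2.92]
[ 0.3865 -0.257 ]
shift mm [-131.8   -9.9   67.9] turn [-0.23  0.29  2.92]
[1.1451368  0.48646012 0.21433296]
```

```bash
python3 -c "
from h import *
gob(-.232,-.12,.12,0.1);gob(-.232,-.12,.046,0.1)"
```

```text
[ 0.3998 -0.2578]
shift mm [-119.3   -6.5   -2.1] turn [-0.23  0.29  2.82]
[ 0.3998 -0.2578]
shift mm [-119.    -6.2   71.9] turn [-0.23  0.29  2.82]
```

jog_arm(
  deltas=[-0.04, -0.002, -0.01, 0, 0, 1, -1, -0.08, -0.004, -0.01, 0, 0, 2, -1, -0.115, -0.006, -0.01, 0, 0, 2.8, -1, -0.12, -0.006, 0, 0, 0, 2.8, -1, -0.12, -0.006, 0.03, 0, 0, 2.8, -1, -0.12, -0.006, 0.06, 0, 0, 2.8, -1, -0.12, -0.006, 0.072, 0, 0, 2.8, -1, -0.12, -0.006, 0.072, 0, 0, 2.8, -1],
)

```text
time: 15.8
tool_pos: [0.4002, -0.2584, 0.0452]
tcp_rot: [-3.127, -0.264, 0.006]
wrist_force: [0.5, 0.0, 0.1]
width: 0.003
grip_force: 0.0
```

```bash
python3 -c "
from h import *
s=readout.read_state();print(w2b(s['tool_pos']),s['tool_pos'])
gob(-.232,-.12,.046,0.1)"
```

```text
[-0.23166107 -0.12066132] [ 0.40023089 -0.25844163  0.04515626]
[ 0.3998 -0.2578]
shift mm [-0.3 -0.7 -0.8] turn [-0.2   0.19  0.04]
```

jog_arm(
  deltas=[0.01, 0, 0, 0, 0, 0, -1, 0.02, 0, 0, 0, 0, 0, -1, 0.03, 0, 0, 0, 0, 0, -1, 0.04, 0, 0, 0, 0, 0, -1, 0.05, 0, 0, 0, 0, 0, -1, 0.06, 0, 0, 0, 0, 0, -1, 0.068, 0, 0, 0, 0, 0, -1, 0.074, 0, 0, 0, 0, 0, -1],
)

```text
time: 16.6
tool_pos: [0.4744, -0.2468, 0.047]
tcp_rot: [-3.13, -0.264, 0.003]
wrist_force: [-3.7, 0.0, 1.2]
width: -0.004
grip_force: 2.0
```

```bash
python3 -c "
from h import *
s=readout.read_state();print(w2b(s['tool_pos']),s['tool_pos'],s['wrist_force'])"
```

```text
[-0.15657558 -0.12139311] [ 0.4744074  -0.2467707   0.04697956] [-3.70649254  0.03956914  1.17312224]
```

jog_arm(
  deltas=[0.004, 0, 0, 0, 0, 0, -1, 0.008, 0, 0, 0, 0, 0, -1, 0.012, 0, 0, 0, 0, 0, -1, 0.016, 0, 0, 0, 0, 0, -1, 0.019, 0, 0, 0, 0, 0, -1, 0.022, 0, 0, 0, 0, 0, -1, 0.024, 0, 0, 0, 0, 0, -1, 0.025, 0, 0, 0, 0, 0, -1],
)

```text
time: 17.4
tool_pos: [0.4931, -0.2424, 0.0459]
tcp_rot: [-3.127, -0.265, 0.02]
wrist_force: [-19.3, -2.6, 9.7]
width: -0.002
grip_force: 9.3
```

```bash
python3 -c "
from h import *
s=readout.read_state();print(w2b(s['tool_pos']),s['tool_pos'],s['wrist_force'])"
```

```text
[-0.13738363 -0.12016782] [ 0.49313392 -0.24239463  0.04586685] [-19.29357312  -2.56112904   9.6889426 ]
```

jog_arm(
  deltas=[-0.03, 0, 0, 0, 0, 0, -1, -0.03, 0, -0.05, 0, 0, 0, -1, -0.03, -0.01, -0.1, 0, 0, 0, -1, -0.02, -0.03, -0.14, 0, 0, 0, -1, 0, -0.05, -0.18, 0, 0, 0, -1, 0.02, -0.06, -0.2, 0, 0, 0, -1, 0.02, -0.06, -0.2, 0, 0, 0, -1, 0.02, -0.06, -0.2, 0, 0, 0, -1],
)

```text
time: 18.2
tool_pos: [0.5091, -0.1805, 0.2474]
tcp_rot: [3.13, 0.265, 0.001]
wrist_force: [-0.5, 0.7, -0.5]
width: 0.0
grip_force: 0.0
```

```bash
python3 -c "
from h import *
c=shot('wrist','wrist8.png')
cv2.imwrite('pics/m8.png',cv2.resize(c['color'],(784,588),interpolation=cv2.INTER_CUBIC))
s=readout.read_state();print(w2b(s['tool_pos']),s['tool_pos'])"
```

```text
[-0.11256995 -0.06165495] [ 0.50794988 -0.18058879  0.24599284]
```

View pics/m8.png

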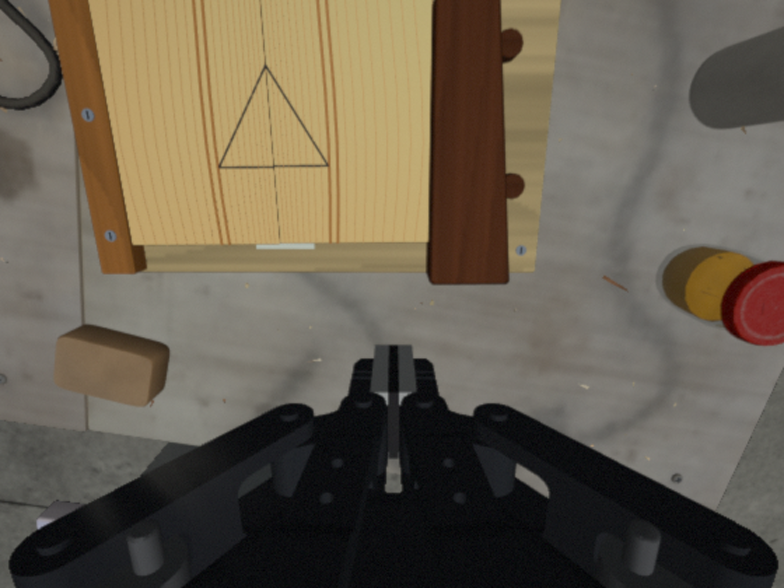

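The joint shows as a thin line from (262,0) to (280,243), with the near ends level at row 243. The wedge lies along the outer edge against both dowels, its wide end at row 283. I'll work out the wedge's position and the joint line.

```bash
python3 -c "
from h import *
c=cal('wrist8.png');k=560/784
P=lambda u,v,z:w2b(pix2w(c,u*k,v*k,z)).round(4)
for n,u,v,z in [('wedge endL',430,283,.056),('endR',508,283,.056),('laid nearL',133,245,.038),('joint near',280,244,.038),('plate near outer',429,242,.038),('board near R',535,271,.018),('wedge L far',435,5,.056),('wedge R far',501,5,.056),('plate outer far',434,5,.038),('joint far',262,5,.038)]: print(n,P(u,v,z))
g=cv2.cvtColor(cv2.imread('pics/wrist8.png'),cv2.COLOR_BGR2GRAY)
for v in (10,40,80,130,165,172): 
  u=int(round((262+18*v/k/243)*k));print(v,u,g[v,u-6:u+7])
"
```

```text
wedge endL [-0.1248 -0.0913]
endR [-0.1246 -0.1524]
laid nearL [-0.0987  0.1472]
joint near [-0.0975  0.0288]
plate near outer [-0.0954 -0.0912]
board near R [-0.1238 -0.186 ]
wedge L far [ 0.0642 -0.0892]
wedge R far [ 0.0644 -0.1325]
plate outer far [ 0.0702 -0.0901]
joint far [0.0697 0.0293]
10 188 [154 161 163 155 114 150 163 162 156 163 163 160 157]
40 190 [161 157 164 167 152 127 158 163 161 161 165 165 161]
80 193 [163 160 166 165 154 118 157 166 166 162 166 166 157]
130 197 [166 155 165 167 158 116 157 167 162 160 166 166 152]
165 199 [164 166 156 165 165 156 120 159 165 160 163 165 160]
172 200 [165 164 161 164 166 155 155 163 164 159 163 163 160]
```

```bash
python3 -c "
from h import *
gob(-.165,-.12,.12,0.1);gob(-.165,-.12,.045,0.1)"
```

```text
[ 0.4659 -0.2468]
shift mm [-52.4  58.3 126. ] turn [-0.04  0.1   0.04]
[ 0.4659 -0.2468]
shift mm [-52.2  58.4 201. ] turn [-0.04  0.1   0.04]
```

jog_arm(
  deltas=[-0.026, 0.029, 0.03, 0, 0, 0, -1, -0.052, 0.058, 0.06, 0, 0, 0, -1, -0.052, 0.058, 0.1, 0, 0, 0, -1, -0.052, 0.058, 0.145, 0, 0, 0, -1, -0.052, 0.058, 0.185, 0, 0, 0, -1, -0.052, 0.058, 0.201, 0, 0, 0, -1, -0.047, 0.058, 0.201, 0, 0, 0, -1, -0.037, 0.058, 0.201, 0, 0, 0, -1],
)

```text
time: 19.05
tool_pos: [0.4804, -0.2438, 0.0449]
tcp_rot: [-3.129, -0.261, 0.005]
wrist_force: [-0.2, -0.2, 0.5]
width: -0.001
grip_force: 0.0
```

jog_arm(
  deltas=[0.006, 0, 0, 0, 0, 0, -1, 0.011, 0, 0, 0, 0, 0, -1, 0.014, 0, 0, 0, 0, 0, -1, 0.016, 0, 0, 0, 0, 0, -1, 0.018, 0, 0, 0, 0, 0, -1, 0.019, 0, 0, 0, 0, 0, -1, 0.02, 0, 0, 0, 0, 0, -1, 0.02, 0, 0, 0, 0, 0, -1],
)

```text
time: 19.85
tool_pos: [0.499, -0.2408, 0.047]
tcp_rot: [-3.13, -0.266, 0.01]
wrist_force: [-11.1, -2.9, 5.7]
width: 0.001
grip_force: 6.0
```

```bash
python3 -c "
from h import *
s=readout.read_state();print(w2b(s['tool_pos']),s['tool_pos'],s['wrist_force'])"
```

```text
[-0.13138971 -0.11959894] [ 0.49895174 -0.24084427  0.04700362] [-11.09779001  -2.86593835   5.72400384]
```

jog_arm(
  deltas=[0.001, 0, 0, 0, 0, 0, -1, 0.002, 0, 0, 0, 0, 0, -1, 0.002, 0, 0, 0, 0, 0, -1, 0.002, 0, 0, 0, 0, 0, -1, 0.002, 0, 0, 0, 0, 0, -1, 0.002, 0, 0, 0, 0, 0, -1, 0.002, 0, 0, 0, 0, 0, -1, 0.002, 0, 0, 0, 0, 0, -1],
)

```text
time: 20.65
tool_pos: [0.5003, -0.2404, 0.047]
tcp_rot: [-3.13, -0.266, 0.012]
wrist_force: [-13.9, -2.9, 6.8]
width: 0.001
grip_force: 6.8
```

```bash
python3 -c "
from h import *
s=readout.read_state();print(w2b(s['tool_pos']),s['tool_pos'],s['wrist_force'])"
```

```text
[-0.12999623 -0.11941134] [ 0.50029514 -0.24042925  0.04696104] [-13.916051    -2.91707854   6.75342885]
```

jog_arm(
  deltas=[-0.03, 0, 0, 0, 0, 0, -1, -0.035, 0, -0.04, 0, 0, 0, -1, -0.03, -0.01, -0.09, 0, 0, 0, -1, -0.02, -0.03, -0.14, 0, 0, 0, -1, 0, -0.05, -0.18, 0, 0, 0, -1, 0.01, -0.06, -0.2, 0, 0, 0, -1, 0.01, -0.06, -0.2, 0, 0, 0, -1, 0.01, -0.06, -0.2, 0, 0, 0, -1],
)

```text
time: 21.45
tool_pos: [0.5044, -0.1793, 0.2479]
tcp_rot: [3.128, 0.266, 0.004]
wrist_force: [0.0, 0.5, -1.3]
width: 0.001
grip_force: 0.0
```

```bash
python3 -c "
from h import *
c=shot('wrist','wrist9.png');im=c['color'];g=cv2.cvtColor(im,cv2.COLOR_BGR2GRAY);o=cal('wrist8.png')
print(c['origin'],o['origin'])
for x,y0 in ((.06,.03),(.0,.03),(-.05,.03),(-.09,.03)):
  p=b2w(x,y0);u,v=w2pix(c,[*p,.038]);u=int(round(u));v=int(round(v));print(u,v,g[v,u-7:u+8])
# wedge end: column profile, image rows
p=b2w(-.118,-.121);u,v=w2pix(c,[*p,.056]);u=int(u);v=int(v);print(u,v)
col=g[v-6:v+14,u];print(col);e=v-6+np.argmax(np.diff(col.astype(int)))+.5
print('wedge end',w2b(pix2w(c,u,e,.056)))
# near end of halves
for y in (.09,.05,.01,-.03,-.07):
  p=b2w(-.095,y);u,v=w2pix(c,[*p,.038]);u=int(u);v=int(v);col=g[v-6:v+8,u].astype(int);print(y,u,v,col)
"
```

```text
[ 0.5740916  -0.16702243  0.3726119 ] [ 0.57904214 -0.16837565  0.37189479]
189 10 [163 164 154 161 164 153 111 150 163 163 155 162 164 160 164]
194 77 [166 166 157 164 167 158 121 155 166 166 159 164 166 161 165]
197 127 [160 165 165 159 165 166 157 119 159 166 162 162 167 165 162]
200 164 [159 164 165 150 163 166 159 130 158 165 158 165 164 158 166]
336 192
[ 51  51  51  50  51  50  56  95 117 119 119 119 118 121 123 120 122 120
 119 118]
wedge end [-0.11799328 -0.12073485]
0.09 146 168 [162 162 162 160 159 158 159 158 147 119 125 127 124 121]
0.05 182 168 [160 160 159 154 149 159 160 160 149 116 117 119 121 124]
0.01 217 168 [156 160 161 159 157 158 158 157 157 180 181 178 158 132]
-0.03 253 168 [164 165 164 163 162 161 161 152 124 126 125 126 128 132]
-0.07 289 168 [161 160 161 161 162 163 163 156 126 129 128 130 131 135]
```

```bash
python3 -c "
from h import *
c=cal('wrist9.png');g=cv2.cvtColor(cv2.imread('pics/wrist9.png'),cv2.COLOR_BGR2GRAY).astype(float);lab=cv2.cvtColor(cv2.imread('pics/wrist9.png'),cv2.COLOR_BGR2LAB).astype(float)[:,:,2]
for u in range(100,306,8):
  col=lab[164:182,u-1:u+2].mean(1);d=-np.diff(col);i=d.argmax();w=d[max(i-1,0):i+2];e=164+(np.arange(max(i-1,0),i+2)[:len(w)]*w).sum()/w.sum()+.5
  print(u,round(e,2),w2b(pix2w(c,u,e,.038)).round(4))
"
```

```text
100 170.42 [-0.0976  0.1426]
108 170.34 [-0.0975  0.1336]
116 170.37 [-0.0975  0.1246]
124 170.27 [-0.0974  0.1156]
132 170.23 [-0.0973  0.1066]
140 170.31 [-0.0973  0.0977]
148 170.41 [-0.0974  0.0887]
156 170.36 [-0.0973  0.0797]
164 170.66 [-0.0976  0.0708]
172 170.32 [-0.0972  0.0617]
180 170.33 [-0.0972  0.0527]
188 170.37 [-0.0972  0.0438]
196 170.32 [-0.0971  0.0348]
204 169.69 [-0.0964  0.0257]
212 169.67 [-0.0963  0.0167]
220 169.66 [-0.0963  0.0077]
228 169.64 [-0.0962 -0.0012]
236 169.91 [-0.0965 -0.0102]
244 169.54 [-0.096  -0.0192]
252 169.44 [-0.0959 -0.0282]
260 169.53 [-0.096  -0.0372]
268 169.44 [-0.0958 -0.0462]
276 169.53 [-0.0959 -0.0552]
284 169.36 [-0.0957 -0.0642]
292 169.33 [-0.0956 -0.0732]
300 169.46 [-0.0957 -0.0822]
```

The wedge is seated about 18 mm short of slot middle (about 15 mm expected), after a last push of 14 N. The joint looks closed along its length, with the ends level to about 0.7 mm. Handing in.

```bash
python3 -c "
from h import *
print(finish_job())"
```

```text
the job is handed in; nothing more can be done
None
```

The job is handed in: the second half lies flat with the pencilled face up, against its mate and the end stop, with the joint closed as far as the camera shows and the ends level to about 0.7 mm. The wedge is tight after a last push of about 14 N, and nothing else on the bench was touched; the hand-in gave no verdict.

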